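# Dock the sample carousel under the sampler and open its dial cover there

### The arm

A 6-joint arm with a two-finger parallel gripper is mounted at the origin on a cart in front of the work surface, level with it; the furniture and walls round the work are solid. World frame = base frame: x ahead of the robot, y to its left, z up, the work surface at z = 0. Lengths are in m, angles in rad, forces in N, time in s.
With the tool pointing down it reaches from about 0.375 to 0.9 m from the base axis. Payload 3.1 kg.
Tool frame: the origin (TCP) lies on the centre line of the jaws, within the pads' length; the fingertips stand 8 mm ahead of it and the grasp point (between the pads) lies 11 mm behind it; z points along the fingers, y is the line along which they close (so a half turn about z gives the same grasp; the last joint's range is limited). The gripper opens to 85 mm and grips with 20 to 120 N. Pads are 22 mm wide; open, the fingers measure 114 mm over their backs; the gripper's body (76 mm by 85 mm) begins 54 mm behind the grasp point. The pads swing forward as they close: fully open they stand 13 mm farther back than shut.
Start: joints at [1.046, 0.527, 1.433, -0, 1.181, -0.178], TCP at [0.212, 0.588, 0.239] pointing down, gripper open.
Joint ranges: [-3.08, 3.08], [-0.75, 2.2], [0.22, 2.44], [-1.43, 4.57], [0, 2.65], [-2.85, 2.85]. Speed limits (rad/s): [2.79, 2.79, 3.14, 3.14, 3.14, 3.14].

### API

Orientations are given as a unit quaternion [x, y, z, w].
In Python, from station import * gives the robot as it stands.
- The arm moves only by the tool play_rows, never from a script. Its argument "rows" is a list of rows, each a list of 3 entries, a list of its own where there are three numbers: the turn, a rotation vector about the tool's x, y, z in degrees, then the shift along the tool's x, y, z in mm, then the closure, from 0 (fully open) to 1 (shut). In form: [[[ax, ay, az], [dx, dy, dz], jaw], ...]. A call has 1 to 12 rows; each row shifts and turns the commanded pose from where the row before left it, along the tool's axes as they then stand; what a row does not reach is not made up. A row lasts 1/12 s, in which the tool goes at most 41.7 mm and 7.16 degrees, less where a joint would pass 70% of its speed; a pose out of reach is approached as far as the arm can. A call with a gripper value outside its range is refused whole. The fingers move at their own pace and stop on an object; "grip_force" is the grip in N (left out, the last holds). Time passes only in rows, so rows that do not move let the fingers close. It gives the time, the measured TCP pose, the force, the opening and the grip force at its end, in the units of the state.
- sense(): the state, without advancing time (a new reading comes with each control period).
- snapshot(name): name is "scene" or "side" or "wrist"; returns (picture, depth): 480x640x3 uint8, red, green, blue; 480x640 float32, m along the optical axis (not along the pixel's ray), 0 where there is no reading.
- get_calibration(name): a dict with "vfov" (degrees; the focal length in pixels is half the picture's height over the tangent of half this angle, whatever the lens; pixels are square), "cx", "cy" (the principal point, pixels), "xyz" and "attitude" of the camera in the world. Camera axes: x right, y down, z forward; pixel columns grow to the right and rows downward; lengths in m; the calibration is good to about 2 mm. The wrist camera is an equidistant fisheye: a pixel r from the principal point sees the ray r / f radians off the axis. A picture is of the moment at which its call begins: read the wrist's pose just before it. get_calibration takes no time and is no camera call; for the wrist camera it gives the pose at the moment of the call.
- sign_off(): hands the job in; it is judged then, once.
The state is a dict: "t": time; "q": joint angles; "qd": joint speeds; "tau": joint torques, N m; "tcp_pos": TCP position; "tool_rot": TCP orientation; "force": force on the tool from outside, world axes, zero at the start; "ft_torque": the same for the moment, N m; "finger_gap": opening from 0.0 (shut) to 1.0 (fully open); "gripper_force": force on a finger pad.
Only numpy, scipy, OpenCV 4.12 (cv2) and the standard library are available. Lean on these libraries where they do the work, as an engineer would, in place of code of your own. Each camera call takes 0.05 s, during which the arm holds its last target. There are 200 camera calls.

### The job

Push the carousel carrier to the right along its rail until it clicks into the next station, the first notch it comes to, under the sampler's nozzle; keep the carousel covered on the way and do not run on past that station. Then turn the dial cover by its grip post until its opening lines up with the compartment under the nozzle. Leave everything else on the bench where it stands.

Things in the scene. Friction and masses are not known exactly. Their poses are not given: they have to be found in the camera images.
- rail: Fixed aluminium rail on the worktop, 345 mm long, 118 mm deep. Origin: on the worktop, midway along it, just under the line on which the dial axis travels. Own x points away from the robot, own y along the rail to the left; yaw 0 to 0.22 rad. A column of one piece with it stands behind (own x 77 to 117, y -60 to 0 mm) and bears the sampler head.
- head_front (a point): Middle of the lower front edge of the white sampler head that overhangs the station, 227 mm above the worktop. The head reaches 160 mm back (rail's +x) from here, 58 mm to either side, 70 mm up. A vertical tool over the dial strikes it: at the station reach in under this edge with the tool tilted 30 to 50 degrees, wrist leaning to the robot's side.
- station (a point): On the rail: mouth of the next station's V notch in the steel strip (top 22 mm above the worktop) along the rail's front edge, 16 mm wide. A small black block with the spring roller, in the middle of the carrier's front edge in line with the dial axis, stands over it when docked. A second notch 55 mm farther right is not wanted.
- carrier (a joint): Carrier's position along the rail, m: 0 at the left stop, growing to the right (rail's own -y) to 0.165. Next station at 0.100, the further one at 0.155. Starts at 0 to 0.03, on the plain strip. Sliding takes about 1 N, leaving a notch 5 to 8 N; within about 6 mm of a notch the spring roller pulls the carrier to its centre. Carrier 155 x 100 mm.
- push_tab (a point): Middle of the left (push) face of the carrier's upright push tab, 76 mm above the worktop. The tab: a plate at the carrier's left end, 12 mm thick along the rail, 40 mm wide across it, 34 to 90 mm above the worktop, 25 mm clear of the round carousel. Push it to the right here (rail's own -y), or pinch it. Carrier's top at 34 mm, end stop's at 32 mm.
- dial_axis (a point): On the carrier: axis of the carousel and its cover, at the cover's top face, 69 mm above the worktop. The carousel is a white round pot, 104 mm in diameter, with six equal compartments. The one straight behind the axis (rail's own +x, centred 34 mm from it) comes under the nozzle at the station.
- cover (a joint): Angle of the dial cover, rad: 0 when its opening lies straight behind the axis (rail's own +x), over the compartment that comes under the nozzle, and the grip post straight in front (own -x). Positive: turned clockwise from above, the post to the left of front. Starts at 0.65 to 1.1; stays where left, no notches; takes about 1 N at the post.
- grip_post (a point): Top centre of the cover's round grip post, 109 mm above the worktop: 16 mm in diameter, 40 mm high above the cover (a collar at its foot is 22 mm wide, 4 mm high), 40 mm from the axis, opposite the opening. Take it between the fingers or push it sideways round the axis; gripped, it must turn between the pads and may lag, so check the angle.
- opening (a point): On the cover: middle of its wedge-shaped opening, 34 mm from the axis. The cover is a grey disc, 108 mm in diameter, 6 mm thick; the opening is the missing sector of 80 degrees.
- nozzle (a point): Tip of the sampler's thin steel nozzle, hanging from the head to 86 mm above the worktop, fixed. Mind also the incubator, a tall white cabinet fixed behind the left part of the rail: its front is at about world x 0.63, from y -0.07 to 0.32, with a door handle 40 mm farther out; swing the arm round in front of it.
- beaker: Bystander: glass beaker, 57 mm across, 73 mm high, standing loose beyond the left end of the rail. Origin under its centre.
- petri_dish: Bystander: flat round dish, 61 mm across, 16 mm high, loose behind the right end of the rail. Origin under its centre.
- slide_box: Bystander: black flat box, 65 x 99 x 28 mm, loose to the left of the work. Origin under its centre.

How it is judged:
By the outcome, as a careful person would: the job done as asked, in the order asked, and still so for the second after the job is handed in, with the robot touching nothing.
It also fails if it takes over 61 s, if anything falls off the work surface, if the arm or the gripper's body presses on something with over 40 N, if the wrist force passes 120 N, or if a joint passes its speed limit or range.

## Working session

There is one attempt and no reset: what is moved stays moved. The work goes in short steps, Python scripts to look and compute and a tool call to move; the robot and the scene stay as the last step left them, time stands still between calls to the robot, and variables do not carry over. Pictures are saved under pics/ and viewed, at most 12 in all, crops included, and the job is handed in when it is done.

Besides the shell and the picture viewer there is one more tool, called after "Emit:" as name(argument=value, ...), one argument or row to a line, values as JSON. play_rows: Moves the arm, as the interface text tells. Its arguments: {"type":"object","properties":{"rows":{"type":"array","items":{"type":"array"}},"grip_force":{"type":"number"}},"required":["rows"]}

```bash
mkdir -p pics; python3 - <<'E'
from station import *
import cv2,numpy as np
for n in("scene","side"):
    p,d=snapshot(n);np.save(f"{n}_d.npy",d);cv2.imwrite(f"pics/{n}0.png",p[:,:,::-1]);c=get_calibration(n);print(n,c)
s=sense();print(s)
E
```

```text
scene {'vfov': 46.986877516840046, 'cx': 328.64596323801334, 'cy': 249.05247293613053, 'xyz': array([-0.3272832 , -0.46379547,  1.21224701]), 'attitude': array([ 0.77949473, -0.50122692,  0.1970581 , -0.31988692])}
side {'vfov': 57.63393977577636, 'cx': 326.30263204957254, 'cy': 230.88050332490116, 'xyz': array([-0.28062116, -0.27902599,  0.91231372]), 'attitude': array([ 0.73390422, -0.53306711,  0.25424515, -0.33553459])}
{'t': 0.1, 'q': array([ 1.04650235e+00,  5.28392951e-01,  1.43377471e+00,  4.49469047e-05,
        1.18137226e+00, -1.78508464e-01]), 'qd': array([ 1.19593502e-03, -3.25505400e-03, -3.65517129e-03,  2.88843202e-04,
       -5.00554074e-05,  5.87711247e-04]), 'tau': array([-4.76941696e-04, -4.43302810e+01, -1.78586501e+01, -2.56417698e-04,
        3.84877523e-03,  1.42026133e-05]), 'tcp_pos': array([0.21148619, 0.58747447, 0.23841913]), 'tool_rot': array([ 1.72041037e-01,  9.85089302e-01, -9.06983969e-04, -3.54651105e-04]), 'force': array([-0.57837519, -0.03680513,  1.00529908]), 'ft_torque': array([-0.05420267, -0.00512465, -0.00663408]), 'gripper_force': 0.0, 'finger_gap': 1.0005760048328565}
```

View pics/scene0.png

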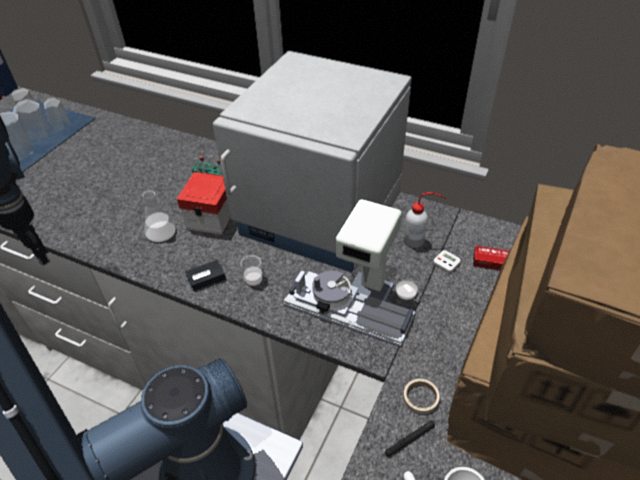

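View pics/side0.png

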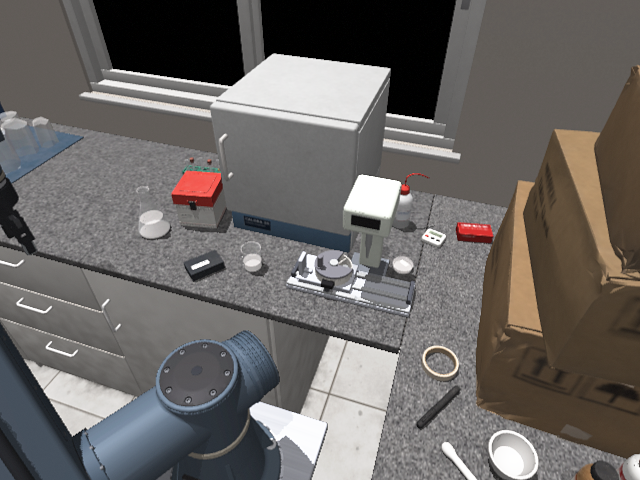

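The rail sits around (350,305) in the scene view and (352,285) in the side view. The beaker is just left of it, the head is at (370,235), and the incubator is behind. I'll zoom in next.

```bash
cat > h.py <<'E'
import numpy as np,cv2
from scipy.spatial.transform import Rotation as R
from station import *
def cal(n):
    c=get_calibration(n);return c,240/np.tan(np.radians(c['vfov'])/2),R.from_quat(c['attitude']).as_matrix()
def ray(n,u,v):
    c,f,M=cal(n);return c['xyz'],M@np.array([(u-c['cx'])/f,(v-c['cy'])/f,1])
def plane(n,u,v,z):
    o,d=ray(n,u,v);return o+d*(z-o[2])/d[2]
def proj(n,P):
    c,f,M=cal(n);p=(np.atleast_2d(P)-c['xyz'])@M;return p[:,:2]/p[:,2:]*f+[c['cx'],c['cy']]
E
python3 - <<'E'
from h import *
a=cv2.imread('pics/scene0.png')[260:345,275:425];b=cv2.imread('pics/side0.png')[235:320,275:425]
k=lambda i:cv2.resize(i,None,fx=5,fy=3.5*5/3.5,interpolation=cv2.INTER_CUBIC)
cv2.imwrite('pics/crop0.png',cv2.resize(np.vstack([a,b]),(530*1,600),interpolation=cv2.INTER_CUBIC) if 0 else cv2.resize(a,(800,453),interpolation=cv2.INTER_CUBIC))
cv2.imwrite('pics/crop1.png',cv2.resize(b,(800,453),interpolation=cv2.INTER_CUBIC))
# depth cloud summary: heights around the rail
for n in('scene','side'):
    d=np.load(n+'_d.npy');c,f,M=cal(n)
    v,u=np.mgrid[0:480,0:640];P=np.stack([(u-c['cx'])/f*d,(v-c['cy'])/f*d,d],-1)@M.T+c['xyz'];np.save(n+'_P.npy',P)
    print(n,d[300,350],P[300,350])
    m=(P[...,0]>.35)&(P[...,0]<.75)&(P[...,1]>-.4)&(P[...,1]<.1)&(d>0)
    for lo,hi in((.01,.026),(.028,.04),(.06,.075),(.1,.115),(.285,.31)):
        q=P[m&(P[...,2]>lo)&(P[...,2]<hi)];print(lo,hi,len(q),q.mean(0).round(3),q.min(0).round(3),q.max(0).round(3))
E
```

```text
scene 1.5082053 [ 0.55298418 -0.10328054  0.03215735]
0.01 0.026 3372 [ 0.548 -0.163  0.017] [ 0.35 -0.4   0.01] [0.698 0.098 0.026]
0.028 0.04 937 [ 0.567 -0.052  0.034] [ 0.484 -0.273  0.028] [0.683 0.098 0.04 ]
0.06 0.075 1009 [ 0.566 -0.04   0.068] [ 0.494 -0.162  0.06 ] [0.665 0.1   0.075]
0.1 0.115 128 [ 0.605 -0.016  0.109] [ 0.517 -0.162  0.1  ] [0.658 0.099 0.115]
0.285 0.31 2820 [ 0.595 -0.109  0.296] [ 0.507 -0.191  0.285] [0.75 0.1  0.31]
side 1.1734198 [ 0.48256807 -0.11832487  0.01383779]
0.01 0.026 3294 [ 0.546 -0.161  0.017] [ 0.35 -0.4   0.01] [0.741 0.098 0.026]
0.028 0.04 909 [ 0.568 -0.048  0.033] [ 0.483 -0.274  0.028] [0.737 0.099 0.04 ]
0.06 0.075 1004 [ 0.573 -0.04   0.068] [ 0.496 -0.163  0.06 ] [0.705 0.1   0.075]
0.1 0.115 228 [ 0.617 -0.045  0.109] [ 0.517 -0.163  0.1  ] [0.655 0.097 0.115]
0.285 0.31 2464 [ 0.594 -0.103  0.296] [ 0.509 -0.192  0.285] [0.749 0.1   0.31 ]
```

View pics/crop0.png

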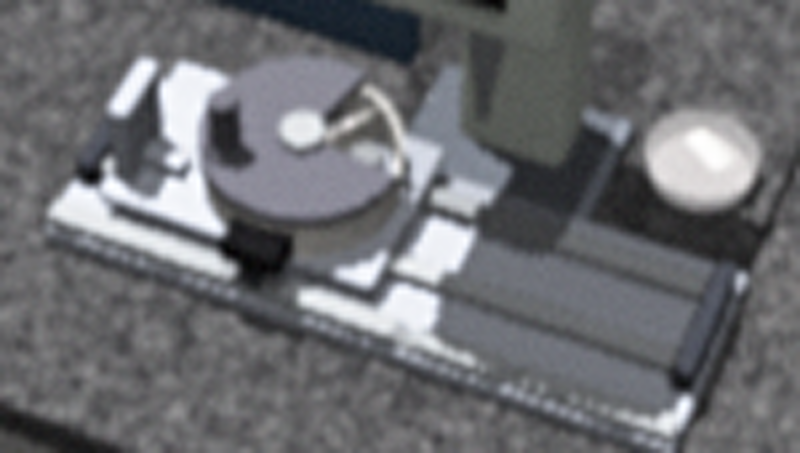

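View pics/crop1.png

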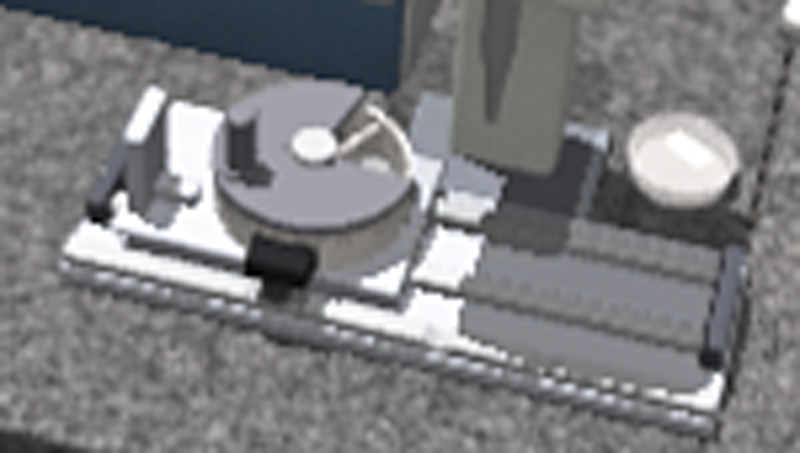

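The two crops show the carousel hub at crop0 (302,128) and crop1 (315,145). The post top is at (225,105) and (243,118), and the tab top at (133,87) and (145,110). The rail's front corners are at (50,235) and (670,445) in crop0. The opening faces right and back.

```bash
cat >> h.py <<'E'
def c0(x,y):return 275+(x+.5)*150/800-.5,260+(y+.5)*85/453-.5
def c1(x,y):return 275+(x+.5)*150/800-.5,235+(y+.5)*85/453-.5
E
python3 - <<'E'
from h import *
pts={'hub':(.069,(302,128),(315,145)),'post':(.109,(225,105),(243,118)),'tabF':(.09,(115,108),(133,130)),'tabB':(.09,(150,65),(157,92)),
'fl_bot':(0.0,(50,238),(62,268)),'fr_bot':(0.0,(672,448),(712,434)),'fl_strip':(.022,(50,222),(68,255)),'fr_strip':(.022,(683,425),(718,408))}
for k,(z,a,b) in pts.items():
    print(k,plane('scene',*c0(*a),z).round(4),plane('side',*c1(*b),z).round(4))
for n in('scene','side'):
    P=np.load(n+'_P.npy')
    m=(P[...,0]>.45)&(P[...,0]<.68)&(P[...,1]>-.17)&(P[...,1]<.06)&(P[...,2]>.064)&(P[...,2]<.0725)
    c,_=cv2.connectedComponents(m.astype(np.uint8));l=_; 
    i=np.argmax(np.bincount(l[m]));q=P[l==i];(h)=cv2.minEnclosingCircle(q[:,:2].astype(np.float32));print('cover',h,len(q),q[:,2].mean())
    H=(P[...,2]>.287)&(P[...,2]<.31)&(P[...,1]<-.0)&(P[...,1]>-.25)&(P[...,0]>.4)&(P[...,0]<.72)
    q=P[H];print('head',cv2.minAreaRect(q[:,:2].astype(np.float32)),len(q))
    T=(P[...,2]>.083)&(P[...,2]<.095)&(P[...,0]>.5)&(P[...,0]<.62)&(P[...,1]>-.03)&(P[...,1]<.06)
    q=P[T];print('tab',q.mean(0),len(q), cv2.minAreaRect(q[:,:2].astype(np.float32)) if len(q) else 0)
    T=(P[...,2]>.104)&(P[...,2]<.113)&(P[...,0]>.48)&(P[...,0]<.62)&(P[...,1]>-.08)&(P[...,1]<.03)
    q=P[T];print('post',q.mean(0),len(q))
    T=(P[...,2]>.02)&(P[...,2]<.08)&(P[...,0]>.45)&(P[...,0]<.66)&(P[...,1]>.06)&(P[...,1]<.2)
    q=P[T];print('beaker',q.mean(0),q.min(0),q.max(0))
E
```

```text
hub [ 0.5569 -0.0454  0.069 ] [ 0.5545 -0.049   0.069 ]
post [ 0.524 -0.019  0.109] [ 0.522  -0.0202  0.109 ]
tabF [0.5141 0.0384 0.09  ] [0.5148 0.0361 0.09  ]
tabB [0.5473 0.0354 0.09  ] [0.5453 0.0342 0.09  ]
fl_bot [0.4874 0.0686 0.    ] [0.4913 0.0697 0.    ]
fr_bot [ 0.497 -0.272  0.   ] [ 0.4894 -0.2762  0.    ]
fl_strip [0.482  0.0639 0.022 ] [0.4822 0.0617 0.022 ]
fr_strip [ 0.4968 -0.2758  0.022 ] [ 0.4877 -0.2764  0.022 ]
cover ((0.5506339073181152, -0.047010548412799835), 0.0576576329767704) 614 0.06849886008445846
head ((0.6137943267822266, -0.09561441838741302), (0.21208210289478302, 0.18972742557525635), 0.45222148299217224) 2453
tab [0.52573424 0.02146085 0.08854927] 74 ((0.5329700112342834, 0.011279299855232239), (0.03954961895942688, 0.06631839275360107), 9.039520263671875)
post [ 0.52486942 -0.01775936  0.10804749] 25
beaker [0.60854608 0.14240958 0.04906685] [0.48138864 0.06021963 0.02041498] [0.65988924 0.19998531 0.07986619]
cover ((0.5517112612724304, -0.04987422749400139), 0.05625002458691597) 600 0.06834258050014895
head ((0.6135122776031494, -0.0958382710814476), (0.20792831480503082, 0.19003981351852417), 0.9736095666885376) 2080
tab [0.52679871 0.02064625 0.08845793] 71 ((0.5331851243972778, 0.010327231138944626), (0.03872210159897804, 0.06573523581027985), 11.411300659179688)
post [ 0.52491819 -0.01857547  0.1082404 ] 24
beaker [0.6103399  0.14225503 0.04903218] [0.48476621 0.06000727 0.02002748] [0.65990611 0.19991819 0.07992054]
```

```bash
cat >> h.py <<'E'
def toolR(yaw,tilt): # degrees: y along the rail's y, z tilted ahead
    return R.from_euler('z',yaw,degrees=True)*R.from_rotvec([0,np.pi,0])*R.from_euler('y',-tilt,degrees=True)
def plan(p,Rt,n,s=None,label=''):
    """row for n equal rows from s=(pos,R) to p,Rt: (turn per row, total shift along the final and starting tool axes)"""
    if s is None: q=sense();s=(q['tcp_pos'],R.from_quat(q['tool_rot']))
    w=(s[1].inv()*Rt).as_rotvec(degrees=True)
    print(label,'turn',w.round(2),'per row',(w/n).round(2),'shift start axes',(s[1].inv().apply(p-s[0])*1e3).round(1),'final axes',(Rt.inv().apply(p-s[0])*1e3).round(1))
E
python3 - <<'E'
from h import *
for n in('scene','side'):
    P=np.load(n+'_P.npy')
    H=((P[...,2]>.28)&(P[...,2]<.31)&(P[...,1]<-.0)&(P[...,1]>-.22)&(P[...,0]>.45)&(P[...,0]<.62)).astype(np.uint8)
    nn,l,st,_=cv2.connectedComponentsWithStats(H);i=1+np.argmax(st[1:,4]);q=P[l==i]
    for a in np.arange(.5,.62,.015):
        r=q[(q[:,0]>=a)&(q[:,0]<a+.015)]
        if len(r):print(n,round(a,3),len(r),np.percentile(r[:,1],[0,3,97,100]).round(4),r[:,0].min().round(4))
    F=((P[...,2]>.235)&(P[...,2]<.28)&(P[...,1]<-.03)&(P[...,1]>-.22)&(P[...,0]>.45)&(P[...,0]<.55))
    q=P[F];print('front',len(q),np.polyfit(q[:,1],q[:,0],1),q.min(0),q.max(0),q.mean(0))
    # rail front edge/side
    F=((P[...,2]>.004)&(P[...,2]<.019)&(P[...,1]<.08)&(P[...,1]>-.3)&(P[...,0]>.45)&(P[...,0]<.515))
    q=P[F];k=np.polyfit(q[:,1],q[:,0],1);r=q[:,0]-np.polyval(k,q[:,1]);q=q[abs(r)<.004];print('rail',len(q),np.polyfit(q[:,1],q[:,0],1),q.min(0),q.max(0))
p=np.array([.45,.07,.2]);plan(p,toolR(2,0),1,None,'a');plan(p,toolR(2,40),1,(p,toolR(2,0)),'b')
E
```

```text
scene 0.5 213 [-0.1869 -0.1809 -0.0839 -0.0797] 0.5064
scene 0.515 285 [-0.1914 -0.1887 -0.0819 -0.0759] 0.5151
scene 0.53 229 [-0.1912 -0.1896 -0.0837 -0.0773] 0.5301
scene 0.545 219 [-0.191  -0.1887 -0.0811 -0.0764] 0.545
scene 0.56 213 [-0.191  -0.1891 -0.0819 -0.0767] 0.56
scene 0.575 209 [-0.1908 -0.1889 -0.0816 -0.0773] 0.575
scene 0.59 208 [-0.1906 -0.1891 -0.081  -0.0768] 0.59
scene 0.605 195 [-0.1898 -0.1871 -0.0821 -0.0765] 0.6051
front 589 [-0.09115018  0.50070868] [ 0.50501336 -0.19198209  0.23509108] [ 0.54930465 -0.07802137  0.279985  ] [ 0.51358983 -0.14131786  0.25855723]
rail 102 [-0.01527063  0.49061919] [ 0.48705734 -0.29034619  0.00465514] [0.49907205 0.07537935 0.01896335]
side 0.5 212 [-0.1865 -0.1812 -0.0843 -0.081 ] 0.508
side 0.515 279 [-0.192  -0.1896 -0.0831 -0.0776] 0.515
side 0.53 189 [-0.1922 -0.1893 -0.0821 -0.0782] 0.5301
side 0.545 182 [-0.192  -0.1898 -0.0842 -0.0789] 0.5451
side 0.56 173 [-0.1917 -0.1902 -0.084  -0.0795] 0.5601
side 0.575 178 [-0.1919 -0.1895 -0.0811 -0.0761] 0.575
side 0.59 154 [-0.1912 -0.189  -0.0813 -0.0787] 0.5902
side 0.605 159 [-0.1915 -0.1892 -0.084  -0.0783] 0.6051
front 693 [-0.04097123  0.50716318] [ 0.5065428  -0.1923977   0.23504708] [ 0.54940814 -0.07539506  0.27992865] [ 0.51283332 -0.13839336  0.2583462 ]
rail 36 [-0.01014077  0.49244722] [ 0.48916709 -0.27629916  0.01177549] [0.49812155 0.0605963  0.01893772]
a turn [ -0.1   -0.04 -21.81] per row [ -0.1   -0.04 -21.81] shift start axes [-399.8 -405.9   39. ] final axes [-220.3 -525.5   38.4]
b turn [  0. -40.   0.] per row [  0. -40.   0.] shift start axes [0. 0. 0.] final axes [0. 0. 0.]
```

Emit:
play_rows(
  rows=[
    [[0,0,-5.5],[0,0,0],1],
    [[0,0,-5.5],[0,0,0],1],
    [[0,0,-5.5],[0,0,0],1],
    [[0,0,-5.5],[0,0,0],1],
    [[0,0,0],[-16,-37,3],1],
    [[0,0,0],[-16,-37,3],1],
    [[0,0,0],[-16,-37,3],1],
    [[0,0,0],[-16,-37,3],1],
    [[0,0,0],[-16,-37,3],1],
    [[0,0,0],[-16,-37,3],1],
    [[0,0,0],[-16,-37,3],1],
    [[0,0,0],[-16,-37,3],1],
  ],
)

```text
t: 1.1
tcp_pos: [0.3512, 0.2953, 0.2151]
tool_rot: [-0.019, 1.0, -0.0, -0.0]
force: [-0.1, 0.6, 0.3]
finger_gap: 0.001
gripper_force: 0.0
```

Emit:
play_rows(
  rows=[
    [[0,0,0],[-16,-37,3],1],
    [[0,0,0],[-16,-37,3],1],
    [[0,0,0],[-16,-37,3],1],
    [[0,0,0],[-16,-37,3],1],
    [[0,-5,0],[0,0,0],1],
    [[0,-5,0],[0,0,0],1],
    [[0,-5,0],[0,0,0],1],
    [[0,-5,0],[0,0,0],1],
    [[0,-5,0],[0,0,0],1],
    [[0,-5,0],[0,0,0],1],
    [[0,-5,0],[0,0,0],1],
    [[0,-5,0],[0,0,0],1],
  ],
)

```text
t: 2.1
tcp_pos: [0.4226, 0.1402, 0.205]
tool_rot: [-0.011, 0.966, -0.014, 0.259]
force: [0.5, 0.3, -0.9]
finger_gap: -0.002
gripper_force: 0.0
```

```bash
python3 - <<'E'
from h import *
c=get_calibration('wrist');p,d=snapshot('wrist');cv2.imwrite('pics/w1.png',p[:,:,::-1]);np.save('w1_d.npy',d)
s=sense();print(s['t'],s['tcp_pos'],R.from_quat(s['tool_rot']).as_matrix().round(3),s['q'],s['finger_gap'],c)
E
```

```text
2.15 [0.42277091 0.14001632 0.20525192] [[-0.866 -0.014  0.501]
 [-0.029  0.999 -0.023]
 [-0.5   -0.034 -0.865]] [ 0.12396974  0.27463591  2.24688615 -0.69639545  0.13178711 -0.79995688] 0.0028829980146166598 {'vfov': 65.70646984690485, 'cx': 321.99909963773393, 'cy': 238.81594535223462, 'xyz': array([0.29265297, 0.14114756, 0.28484073]), 'attitude': array([0.64046258, 0.6584467 , 0.27102135, 0.28775521])}
```

View pics/w1.png

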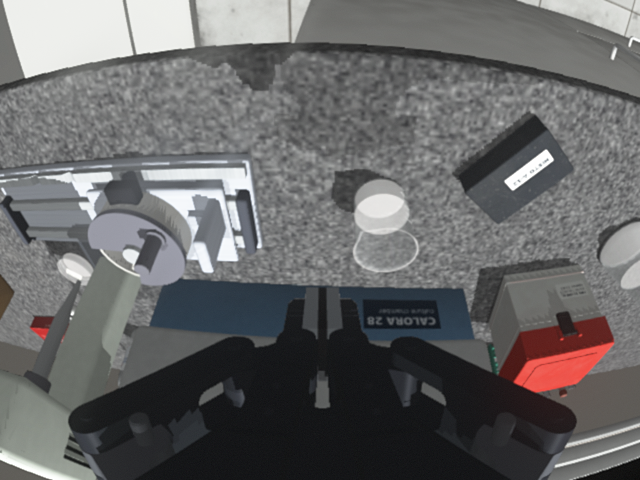

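The wrist view is upside down: the tab is at (208,232), the post at (150,250), the beaker rim at (386,250) and the slide box at (515,170).

```bash
cat >> h.py <<'E'
def wray(c,u,v):
    f=240/np.tan(np.radians(c['vfov'])/2);a=np.array([u-c['cx'],v-c['cy']]);r=np.hypot(*a);t=r/f
    return R.from_quat(c['attitude']).apply(np.r_[a/max(r,1e-9)*np.sin(t),np.cos(t)])
def wplane(c,u,v,z):
    d=wray(c,u,v);return c['xyz']+d*(z-c['xyz'][2])/d[2]
E
python3 - <<'E'
from h import *
c=get_calibration('wrist')
for k,u,v,z in(('rim',386,250,.073),('rimL',418,250,.073),('rimR',354,250,.073),('hub',131,256,.071),('post',153,240,.109),('tabtop front',218,197,.09),('tabtop back',203,270,.09),('block',125,185,.03),('railFL',254,155,.02)):
    print(k,wplane(c,u,v,z).round(4))
for x,y,z,t in((.53,.065,.12,35),(.53,.065,.068,35)):
    s=sense();plan(np.array([x,y,z]),toolR(1,t),1)
E
```

```text
rim [0.5283 0.1924 0.073 ]
rimL [0.527  0.2206 0.073 ]
rimR [0.5296 0.1648 0.073 ]
hub [ 0.5535 -0.0538  0.071 ]
post [0.4865 0.0092 0.109 ]
tabtop front [0.4594 0.0631 0.09  ]
tabtop back [0.5445 0.0324 0.09  ]
block [ 0.4956 -0.0565  0.03  ]
railFL [0.4706 0.0761 0.02  ]
 turn [-1.76 -4.98  0.87] per row [-1.76 -4.98  0.87] shift start axes [-48.  -73.5 129.1] final axes [-37.9 -76.9 130.6]
 turn [-1.76 -4.98  0.87] per row [-1.76 -4.98  0.87] shift start axes [-22.  -71.8 174.1] final axes [ -8.  -76.9 173.2]
```

Emit:
play_rows(
  rows=[
    [[0,0,0],[-8,-12,21.5],1],
    [[0,0,0],[-8,-12,21.5],1],
    [[0,0,0],[-8,-12,21.5],1],
    [[0,0,0],[-8,-12,21.5],1],
    [[0,0,0],[-8,-12,21.5],1],
    [[0,0,0],[-8,-12,21.5],1],
    [[-1.8,-5,0.9],[0,0,0],1],
    [[0,0,0],[0,0,0],1],
  ],
)

```text
t: 2.82
tcp_pos: [0.5308, 0.0924, 0.1688]
tool_rot: [-0.003, 0.96, -0.011, 0.281]
force: [0.4, 0.4, -0.2]
finger_gap: -0.003
gripper_force: 0.0
```

```bash
python3 - <<'E'
from h import *
s=sense();M=R.from_quat(s['tool_rot']).as_matrix();print(s['t'],s['tcp_pos'],M.round(3),np.degrees(np.arcsin(M[0,2])),s['q'])
plan(np.array([.53,.065,.068]),toolR(1,35),1)
E
```

```text
2.8167 [0.53084175 0.09242108 0.1688029 ] [[-0.842  0.     0.539]
 [-0.012  1.    -0.019]
 [-0.539 -0.023 -0.842]] 32.60783096779421 [-3.47414258e-02  4.51336265e-01  2.12062910e+00 -1.42645742e+00
  6.86744323e-04 -1.85789543e-01]
 turn [-1.65 -2.4  -0.11] per row [-1.65 -2.4  -0.11] shift start axes [ 55.4 -25.1  85. ] final axes [ 58.9 -27.4  81.8]
```

Emit:
play_rows(
  rows=[
    [[0,5,0],[0,0,0],1],
    [[0,5,0],[0,0,0],1],
    [[0,2,0],[0,0,0],1],
    [[0,0,0],[0,0,0],1],
    [[-5,0,0],[0,0,0],1],
    [[-5,0,0],[0,0,0],1],
    [[0,0,0],[0,0,0],1],
  ],
)

```text
t: 3.4
tcp_pos: [0.5298, 0.0968, 0.1659]
tool_rot: [-0.003, 0.962, -0.012, 0.274]
force: [-0.1, -0.1, -0.6]
finger_gap: -0.001
gripper_force: 0.0
```

```bash
python3 - <<'E'
from h import *
s=sense();M=R.from_quat(s['tool_rot']).as_matrix();print(s['t'],s['tcp_pos'],M.round(3),np.degrees(np.arcsin(M[0,2])),s['q'])
plan(s['tcp_pos'],toolR(1,38)*R.from_euler('x',-10,degrees=True),1)
E
```

```text
3.4 [0.52981948 0.09677388 0.16593061] [[-0.85   0.001  0.527]
 [-0.011  1.    -0.021]
 [-0.527 -0.024 -0.85 ]] 31.80940964970965 [-0.02153494  0.45577497  2.11270434 -0.51184634  0.02008463 -1.08871939]
 turn [-11.74  -6.18  -0.64] per row [-11.74  -6.18  -0.64] shift start axes [0. 0. 0.] final axes [0. 0. 0.]
```

Emit:
play_rows(
  rows=[
    [[0,3,0],[0,0,0],1],
    [[0,3,0],[0,0,0],1],
    [[0,3,0],[0,0,0],1],
    [[0,3,0],[0,0,0],1],
    [[-3,0,0],[0,0,0],1],
    [[-3,0,0],[0,0,0],1],
    [[-3,0,0],[0,0,0],1],
    [[-3,0,0],[0,0,0],1],
  ],
)

```text
t: 4.07
tcp_pos: [0.5301, 0.0932, 0.1661]
tool_rot: [-0.018, 0.98, 0.076, 0.185]
force: [-0.8, -0.4, -0.2]
finger_gap: 0.002
gripper_force: 0.0
```

```bash
cat > st.py <<'E'
from h import *
s=sense();M=R.from_quat(s['tool_rot']).as_matrix();print(s['t'],s['tcp_pos'].round(4),M.round(3).tolist(),'tilt',np.degrees(np.arcsin(M[0,2])),s['q'].round(3),s['force'].round(2),s['finger_gap'])
E
cat > st2.py <<'E'
from st import *
plan(s['tcp_pos'],toolR(1,38)*R.from_euler('x',-10,degrees=True),1)
E
python3 st2.py
```

```text
4.0667 [0.5301 0.0932 0.1661] [[-0.931, -0.064, 0.36], [-0.008, 0.988, 0.155], [-0.366, 0.142, -0.92]] tilt 21.105740487104843 [-0.149  0.442  2.006  0.557  0.402 -2.241] [-0.76 -0.44 -0.16] 0.0016890541991827746
 turn [ -1.48 -16.26  -3.15] per row [ -1.48 -16.26  -3.15] shift start axes [0. 0. 0.] final axes [0. 0. 0.]
```

```bash
cat > kin.py <<'E'
import numpy as np
from scipy.optimize import least_squares
from scipy.spatial.transform import Rotation as R
def fk(q,k):
    h,r0,a2,a3,e,L,d=k;Y=lambda a:R.from_euler('y',a);Z=lambda a:R.from_euler('z',a)
    A=Z(q[0]);B=A*Y(q[1]);C=B*Y(q[2]);D=C*Z(q[3])*Y(q[4])*Z(q[5])
    return A.apply([r0,d,h])+B.apply([0,0,a2])+C.apply([e,0,a3])+D.apply([0,0,L]),D
D=[([1.04650235,.528392951,1.43377471,0,1.18137226,-.178508464],[.21148619,.58747447,.23841913],[.172041,.985089,-.000907,-.000355]),
([0.12396974,0.27463591,2.24688615,-0.69639545,0.13178711,-0.79995688],[.42277091,.14001632,.20525192],None),
([-.0347414,.451336,2.120629,-1.426457,.000687,-.1857895],[.53084175,.09242108,.1688029],None),
([-0.02153494,0.45577497,2.11270434,-0.51184634,0.02008463,-1.08871939],[.52981948,.09677388,.16593061],None),
([-0.149,0.442,2.006,0.557,0.402,-2.241],[.5301,.0932,.1661],None)]
f=lambda k:np.concatenate([fk(q,k)[0]-p for q,p,_ in D])
s=least_squares(f,[.1,0,.4,.4,0,.2,.11]);K=s.x
Qo=R.from_quat(D[0][2]);Ro=fk(D[0][0],K)[1].inv()*Qo # tool offset
lo=[-3.08,-.75,.22,-1.43,0,-2.85];hi=[3.08,2.2,2.44,4.57,2.65,2.85]
def ik(p,Rt,q0):
    def g(q):
        a,b=fk(q,K);return np.r_[(a-p)*5,(Rt.inv()*(b*Ro)).as_rotvec()]
    r=least_squares(g,np.clip(q0,np.array(lo)+1e-3,np.array(hi)-1e-3),bounds=(lo,hi));return r.x,np.abs(r.fun).max()
E
python3 - <<'E'
from kin import *
print(K.round(4),np.abs(s.fun).max(),Ro.as_rotvec(degrees=True))
def TR(head,yaw,tilt): # tilt in heading 'head', tool y initially at heading+90+yaw
    return R.from_euler('z',head,degrees=True)*R.from_rotvec([0,np.pi,0])*R.from_euler('y',-tilt,degrees=True)*R.from_euler('z',-yaw,degrees=True)
for nm,p in(('tab0',(.53,.065,.068)),('tabend',(.53,-.03,.068)),('post',(.513,-.12,.095))):
  for hd in(0,-15,-26):
    for t in(25,30,35):
        q,e=ik(np.array(p),TR(hd,0,t),[-.3,.5,2,0.3,.3,-1.5]);print(nm,hd,t,q.round(2),round(e,4), 'fore',round(180-np.degrees(q[1]+q[2]),1))
E
```

```text
[ 2.746e-01 -1.000e-04  5.881e-01  3.919e-01  1.142e-01  2.889e-01
  1.110e-01] 0.000131629806648631 [-2.19741952e-03  1.54690180e-03  9.00009794e+01]
tab0 0 25 [-0.1   0.65  2.08  1.19  0.03 -2.85] 0.0364 fore 23.6
tab0 0 30 [-0.08  0.65  2.07  0.08  0.   -1.73] 0.1073 fore 23.9
tab0 0 35 [-0.08  0.64  2.07  1.11  0.   -2.75] 0.1839 fore 24.5
tab0 -15 25 [-0.03  0.66  2.06 -1.43  0.1   0.07] 0.0225 fore 23.9
tab0 -15 30 [-0.09  0.65  2.08 -0.36  0.   -1.06] 0.1127 fore 23.8
tab0 -15 35 [ 0.    0.65  2.05 -1.43  0.15  0.1 ] 0.1678 fore 25.3
tab0 -26 25 [ 0.02  0.67  2.05 -1.43  0.2   0.29] 0.0005 fore 24.1
tab0 -26 30 [ 0.05  0.67  2.04 -1.43  0.25  0.31] 0.0625 fore 24.8
tab0 -26 35 [ 0.08  0.68  2.02 -1.43  0.3   0.34] 0.1217 fore 25.3
tabend 0 25 [-0.26  0.66  2.08  0.06  0.   -1.87] 0.1012 fore 23.1
tabend 0 30 [-0.26  0.65  2.08 -0.01  0.   -1.8 ] 0.122 fore 23.7
tabend 0 35 [-0.26  0.64  2.08  0.5   0.   -2.29] 0.1984 fore 24.3
tabend -15 25 [-0.27  0.66  2.08  0.16  0.   -1.73] 0.0326 fore 23.1
tabend -15 30 [-0.27  0.65  2.08  0.03  0.   -1.6 ] 0.1092 fore 23.7
tabend -15 35 
[... 158 characters left out ...]
1.43  0.13  0.1 ] 0.0969 fore 24.5
tabend -26 35 [-0.27  0.64  2.08 -0.44  0.   -0.97] 0.1934 fore 24.3
post 0 25 [-0.54  0.58  2.06  0.8   0.24 -2.85] 0.0642 fore 28.8
post 0 30 [-0.53  0.58  2.06  0.82  0.22 -2.85] 0.1378 fore 29.0
post 0 35 [-0.52  0.57  2.06  0.84  0.2  -2.85] 0.2115 fore 29.2
post -15 25 [-0.49  0.59  2.1   1.07  0.1  -2.85] 0.0215 fore 26.0
post -15 30 [-0.47  0.58  2.1   1.09  0.07 -2.85] 0.0938 fore 26.3
post -15 35 [-0.46  0.58  2.1   1.11  0.05 -2.85] 0.1661 fore 26.7
post -26 25 [-0.44  0.6   2.11 -1.43  0.01 -0.13] 0.0006 fore 25.0
post -26 30 [-0.44  0.59  2.1  -1.43  0.01 -0.13] 0.0768 fore 25.7
post -26 35 [-0.44  0.58  2.1  -1.22  0.   -0.34] 0.1531 fore 26.2
```

```bash
cat >> kin.py <<'E'
def TR(head,yaw,tilt):
    return R.from_euler('z',head,degrees=True)*R.from_rotvec([0,np.pi,0])*R.from_euler('y',-tilt,degrees=True)*R.from_euler('z',-yaw,degrees=True)
E
python3 - <<'E'
from kin import *
for nm,p in(('now',(.53,.093,.166)),('tab0',(.53,.065,.068)),('tabend',(.53,-.03,.068)),('post',(.513,-.12,.095)),('post',(.513,-.135,.095)),('postL',(.53,-.09,.12))):
  for hd in(0,):
    for t in(35,40,45):
      for j6 in(1.5,):
        q,e=ik(np.array(p),TR(hd,1-hd,t),[-.3,.5,2,2.6,.3,j6]);print(nm,hd,t,q.round(2),round(e,4), 'fore',round(180-np.degrees(q[1]+q[2]),1))
E
```

```text
now 0 35 [-0.05  0.47  2.16  2.84  0.1   1.81] 0.0 fore 29.7
now 0 40 [-0.05  0.5   2.22  3.02  0.27  1.63] 0.0 fore 24.5
now 0 45 [-0.06  0.54  2.28  3.05  0.46  1.59] 0.0 fore 18.6
tab0 0 35 [-0.13  0.74  2.22  2.97  0.43  1.61] 0.0 fore 10.4
tab0 0 40 [-0.14  0.79  2.28  2.99  0.63  1.57] 0.0 fore 4.2
tab0 0 45 [-0.14  0.86  2.33  3.    0.83  1.54] 0.0 fore -2.7
tabend 0 35 [-0.39  0.74  2.24  2.63  0.46  1.7 ] 0.0 fore 9.7
tabend 0 40 [-0.41  0.79  2.29  2.7   0.65  1.59] 0.0 fore 3.3
tabend 0 45 [-0.44  0.87  2.34  2.73  0.85  1.52] 0.0 fore -3.8
post 0 35 [-0.64  0.66  2.22  2.17  0.43  1.93] 0.0 fore 14.9
post 0 40 [-0.68  0.71  2.28  2.32  0.58  1.73] 0.0 fore 8.9
post 0 45 [-0.71  0.77  2.33  2.4   0.76  1.59] 0.0 fore 2.3
post 0 35 [-0.67  0.66  2.21  2.1   0.43  1.97] 0.0 fore 15.7
post 0 40 [-0.71  0.71  2.26  2.27  0.58  1.76] 0.0 fore 9.9
post 0 45 [-0.75  0.77  2.31  2.35  0.74  1.61] 0.0 fore 3.4
postL 0 35 [-0.54  0.59  2.19  2.09  0.35  2.12] 0.0 fore 20.7
postL 0 40 [-0.57  0.63  2.25  2.32  0.5   1.85] 0.0 fore 15.0
postL 0 45 [-0.6   0.69  2.3   2.43  0.67  1.69] 0.0 fore 8.6
```

Emit:
play_rows(
  rows=[
    [[0,0,7],[0,0,0],1],
    [[0,0,7],[0,0,0],1],
    [[0,0,7],[0,0,0],1],
    [[0,0,7],[0,0,0],1],
    [[0,0,7],[0,0,0],1],
    [[0,0,7],[0,0,0],1],
    [[0,0,7],[0,0,0],1],
    [[0,0,7],[0,0,0],1],
    [[0,0,7],[0,0,0],1],
    [[0,0,7],[0,0,0],1],
    [[0,0,7],[0,0,0],1],
    [[0,0,7],[0,0,0],1],
  ],
)

```text
t: 5.07
tcp_pos: [0.5299, 0.0928, 0.1658]
tool_rot: [0.645, 0.738, 0.179, 0.087]
force: [-0.6, 0.2, -0.0]
finger_gap: 0.001
gripper_force: 0.0
```

Emit:
play_rows(
  rows=[
    [[0,0,7],[0,0,0],1],
    [[0,0,7],[0,0,0],1],
    [[0,0,7],[0,0,0],1],
    [[0,0,7],[0,0,0],1],
    [[0,0,7],[0,0,0],1],
    [[0,0,7],[0,0,0],1],
    [[0,0,7],[0,0,0],1],
    [[0,0,7],[0,0,0],1],
    [[0,0,7],[0,0,0],1],
    [[0,0,7],[0,0,0],1],
    [[0,0,7],[0,0,0],1],
    [[0,0,7],[0,0,0],1],
  ],
)

```text
t: 6.07
tcp_pos: [0.53, 0.0927, 0.1658]
tool_rot: [0.973, 0.117, 0.191, -0.055]
force: [-0.0, 0.7, -0.2]
finger_gap: 0.004
gripper_force: 0.0
```

```bash
python3 st.py; python3 - <<'E'
from h import *
import kin
s=sense();q=s['q']
# tilt: sideways target (z toward +y), then forward 40
for hd,t in((50,30),(40,40),(25,42),(0,42)):
    best=None
    for yaw in range(0,360,15):
        x,e=kin.ik(s['tcp_pos'],kin.TR(hd,yaw,t),q)
        if e<.003 and x[3]>0: print(hd,t,yaw,x.round(2));
E
```

```text
6.0667 [0.53   0.0927 0.1658] [[0.899, 0.249, 0.359], [0.206, -0.966, 0.153], [0.385, -0.063, -0.921]] tilt 21.053902380808896 [-0.148  0.442  2.005  0.55   0.401  0.706] [-0.03  0.7  -0.21] 0.00424943845892406
50 30 0 [-0.3   0.48  2.    0.88  0.64  2.82]
50 30 15 [-0.3   0.48  2.    0.88  0.64  2.56]
50 30 30 [-0.3   0.48  2.    0.88  0.64  2.3 ]
50 30 45 [-0.3   0.48  2.    0.88  0.64  2.04]
50 30 60 [-0.3   0.48  2.    0.88  0.64  1.77]
50 30 75 [-0.3   0.48  2.    0.88  0.64  1.51]
50 30 90 [-0.3   0.48  2.    0.88  0.64  1.25]
50 30 105 [-0.3   0.48  2.    0.88  0.64  0.99]
50 30 120 [-0.3   0.48  2.    0.88  0.64  0.73]
50 30 135 [-0.3   0.48  2.    0.88  0.64  0.47]
50 30 150 [-0.3   0.48  2.    0.88  0.64  0.2 ]
50 30 165 [-0.3   0.48  2.    0.88  0.64 -0.06]
50 30 180 [-0.3   0.48  2.    0.88  0.64 -0.32]
50 30 195 [-0.3   0.48  2.    0.88  0.64 -0.58]
50 30 210 [-0.3   0.48  2.    0.88  0.64 -0.84]
50 30 225 [-0.3   0.48  2.    0.88  0.64 -1.11]
50 30 240 [-0.3   0.48  2.    0.88  0.64 -1.37]
50 30 255 [-0.3   0.48  2.    0.88  0.64 -1.63]
50 30 270 [-0.3   0.48  2.    0.8
[... 2110 characters left out ...]

25 42 285 [-0.29  0.52  2.23  1.94  0.5  -2.83]
0 42 15 [-0.05  0.51  2.24  3.03  0.35  1.37]
0 42 30 [-0.05  0.51  2.24  3.03  0.35  1.11]
0 42 45 [-0.05  0.51  2.24  3.03  0.35  0.85]
0 42 60 [-0.05  0.51  2.24  3.03  0.35  0.58]
0 42 75 [-0.05  0.51  2.24  3.03  0.35  0.32]
0 42 90 [-0.05  0.51  2.24  3.03  0.35  0.06]
0 42 105 [-0.05  0.51  2.24  3.03  0.35 -0.2 ]
0 42 120 [-0.05  0.51  2.24  3.03  0.35 -0.46]
0 42 135 [-0.05  0.51  2.24  3.03  0.35 -0.72]
0 42 150 [-0.05  0.51  2.24  3.03  0.35 -0.99]
0 42 165 [-0.05  0.51  2.24  3.03  0.35 -1.25]
0 42 180 [-0.05  0.51  2.24  3.03  0.35 -1.51]
0 42 195 [-0.05  0.51  2.24  3.03  0.35 -1.77]
0 42 210 [-0.05  0.51  2.24  3.03  0.35 -2.03]
```

```bash
python3 - <<'E'
from h import *
import kin
s=sense();q=s['q'];R0=R.from_quat(s['tool_rot'])
def swing(R0,hd,t):
    z=R0.as_matrix()[:,2];h,t=np.radians([hd,t]);z2=np.array([np.cos(h)*np.sin(t),np.sin(h)*np.sin(t),-np.cos(t)])
    a=np.cross(z,z2);a*=np.arccos(z@z2)/np.linalg.norm(a);return R.from_rotvec(a)*R0
p=s['tcp_pos'];Rp=R0
for hd,t in((40,40),(0,42)):
    Rn=swing(Rp,hd,t);w=(Rp.inv()*Rn).as_rotvec(degrees=True);q,e=kin.ik(p,Rn,q);print(hd,t,w.round(1),q.round(2),e.round(4));Rp=Rn
F=kin.TR(0,1,42);print('final',(Rp.inv()*F).as_rotvec(degrees=True).round(1))
E
```

```text
40 40 [13.3 13.6  0. ] [-0.36  0.51  2.14  1.43  0.6  -0.34] 0.0
0 42 [-25.4   5.8  -0. ] [-0.05  0.51  2.24  3.03  0.35 -1.63] 0.0
final [  -0.    -0.  -174.3]
```

Emit:
play_rows(
  rows=[
    [[3.3,3.4,0],[0,0,0],1],
    [[3.3,3.4,0],[0,0,0],1],
    [[3.3,3.4,0],[0,0,0],1],
    [[3.3,3.4,0],[0,0,0],1],
    [[0,0,0],[0,0,0],1],
  ],
)

```text
t: 6.48
tcp_pos: [0.5255, 0.0947, 0.1622]
tool_rot: [0.95, 0.129, 0.247, -0.142]
force: [-0.6, -0.8, 0.1]
finger_gap: 0.001
gripper_force: 0.0
```

Emit:
play_rows(
  rows=[
    [[-2.5,0.6,0],[0,0,0],1],
    [[-2.5,0.6,0],[0,0,0],1],
    [[-2.5,0.6,0],[0,0,0],1],
    [[-2.5,0.6,0],[0,0,0],1],
    [[-2.5,0.6,0],[0,0,0],1],
    [[-2.5,0.6,0],[0,0,0],1],
    [[-2.5,0.6,0],[0,0,0],1],
    [[-2.5,0.6,0],[0,0,0],1],
    [[-2.5,0.6,0],[0,0,0],1],
    [[-2.5,0.6,0],[0,0,0],1],
    [[0,0,0],[0,0,0],1],
  ],
)

```text
t: 7.4
tcp_pos: [0.5312, 0.0985, 0.1662]
tool_rot: [0.947, 0.083, 0.311, 0.007]
force: [0.1, 0.4, -0.3]
finger_gap: -0.0
gripper_force: 0.0
```

Emit:
play_rows(
  rows=[
    [[0,0,7],[0,0,0],1],
    [[0,0,7],[0,0,0],1],
    [[0,0,7],[0,0,0],1],
    [[0,0,7],[0,0,0],1],
    [[0,0,7],[0,0,0],1],
    [[0,0,7],[0,0,0],1],
    [[0,0,7],[0,0,0],1],
    [[0,0,7],[0,0,0],1],
    [[0,0,7],[0,0,0],1],
    [[0,0,7],[0,0,0],1],
    [[0,0,7],[0,0,0],1],
    [[0,0,7],[0,0,0],1],
  ],
)

```text
t: 8.4
tcp_pos: [0.5317, 0.0977, 0.1663]
tool_rot: [0.758, -0.574, 0.236, -0.204]
force: [0.0, 0.4, -0.0]
finger_gap: -0.002
gripper_force: 0.0
```

Emit:
play_rows(
  rows=[
    [[0,0,7],[0,0,0],1],
    [[0,0,7],[0,0,0],1],
    [[0,0,7],[0,0,0],1],
    [[0,0,7],[0,0,0],1],
    [[0,0,7],[0,0,0],1],
    [[0,0,7],[0,0,0],1],
    [[0,0,7],[0,0,0],1],
    [[0,0,7],[0,0,0],1],
    [[0,0,7],[0,0,0],1],
    [[0,0,7],[0,0,0],1],
    [[0,0,7],[0,0,0],1],
    [[0,0,7],[0,0,0],1],
  ],
)

```text
t: 9.4
tcp_pos: [0.5317, 0.0977, 0.1663]
tool_rot: [-0.179, 0.933, -0.039, 0.309]
force: [-0.4, -0.1, 1.0]
finger_gap: -0.003
gripper_force: 0.0
```

```bash
python3 st.py; python3 - <<'E'
from h import *
import kin
plan(np.array([.53,.07,.12]),kin.TR(0,1,42),1)
E
```

```text
9.4 [0.5317 0.0977 0.1663] [[-0.745, -0.311, 0.591], [-0.358, 0.933, 0.038], [-0.563, -0.183, -0.806]] tilt 36.20465202851034 [-0.068  0.473  2.171  2.601  0.154  1.684] [-0.42 -0.08  0.97] -0.0025769916168117426
 turn [ 3.28 -5.26 19.89] per row [ 3.28 -5.26 19.89] shift start axes [ 37.2 -16.8  35.2] final axes [ 32.7 -27.1  33.3]
```

Emit:
play_rows(
  rows=[
    [[1.1,-1.8,6.6],[0,0,0],1],
    [[1.1,-1.8,6.6],[0,0,0],1],
    [[1.1,-1.8,6.6],[0,0,0],1],
    [[0,0,0],[11,-9,11],1],
    [[0,0,0],[11,-9,11],1],
    [[0,0,0],[11,-9,11],1],
    [[0,0,0],[0,0,0],1],
  ],
)

```text
t: 9.98
tcp_pos: [0.5295, 0.0698, 0.1175]
tool_rot: [-0.018, 0.934, -0.003, 0.356]
force: [-0.9, -0.6, -0.2]
finger_gap: -0.003
gripper_force: 0.0
```

```bash
python3 st.py; python3 - <<'E'
from h import *
import kin
plan(np.array([.53,.07,.068]),kin.TR(0,1,40),1)
c=get_calibration('wrist');p,d=snapshot('wrist');cv2.imwrite('pics/w2.png',p[:,:,::-1])
import pickle;pickle.dump(c,open('w2.pkl','wb'))
E
```

```text
9.9833 [0.5295 0.0698 0.1175] [[-0.747, -0.031, 0.665], [-0.035, 0.999, 0.007], [-0.664, -0.018, -0.747]] tilt 41.65434746518047 [-0.13   0.657  2.283  2.956  0.528  1.599] [-0.86 -0.62 -0.16] -0.0033610873865294565
 turn [0.36 1.67 1.02] per row [0.36 1.67 1.02] shift start axes [32.5  1.1 37.3] final axes [31.4  0.7 38.2]
```

View pics/w2.png

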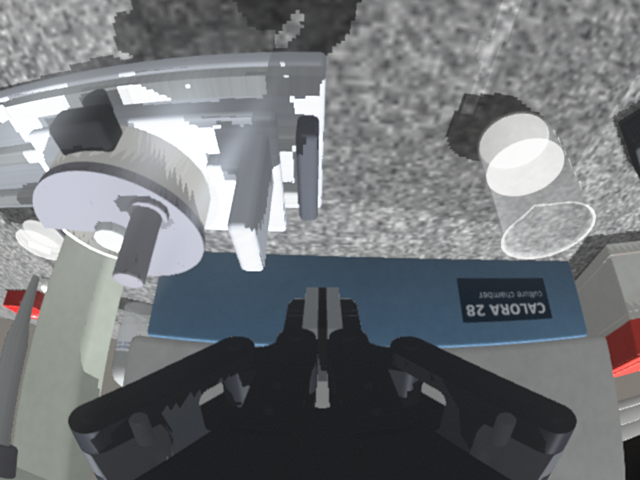

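The tab's upper end is at (248,265) and the post top at (130,278). The tool, at (322,295), is clear to the left of the tab. I'll descend and then push.

Emit:
play_rows(
  rows=[
    [[0,0,0],[8,0,9.3],1],
    [[0,0,0],[8,0,9.3],1],
    [[0,0,0],[8,0,9.3],1],
    [[0,0,0],[8,0,9.3],1],
    [[0,0,0],[0,-3,0],1],
    [[0,0,0],[0,-3,0],1],
    [[0,0,0],[0,-3,0],1],
    [[0,0,0],[0,-3,0],1],
    [[0,0,0],[0,-3,0],1],
    [[0,0,0],[0,-3,0],1],
  ],
)

```text
t: 10.87
tcp_pos: [0.5318, 0.0517, 0.0725]
tool_rot: [-0.021, 0.933, -0.004, 0.359]
force: [1.7, 9.6, 0.5]
finger_gap: -0.003
gripper_force: 4.3
```

Emit:
play_rows(
  rows=[
    [[0,0,0],[0,-4,0],1],
    [[0,0,0],[0,-4,0],1],
    [[0,0,0],[0,-4,0],1],
    [[0,0,0],[0,-4,0],1],
    [[0,0,0],[0,-4,0],1],
    [[0,0,0],[0,-4,0],1],
    [[0,0,0],[0,-4,0],1],
    [[0,0,0],[0,-4,0],1],
    [[0,0,0],[0,-4,0],1],
    [[0,0,0],[0,-4,0],1],
    [[0,0,0],[0,-4,0],1],
    [[0,0,0],[0,0,0],1],
  ],
)

```text
t: 11.87
tcp_pos: [0.5327, 0.0065, 0.0728]
tool_rot: [-0.019, 0.934, -0.005, 0.358]
force: [0.0, -0.4, -0.1]
finger_gap: -0.004
gripper_force: 0.0
```

```bash
python3 st.py; cat > look.py <<'E'
import sys
from h import *
import pickle
t=sys.argv[1]
for n in('scene','side'):
    p,d=snapshot(n);c,f,M=cal(n)
    v,u=np.mgrid[0:480,0:640];P=np.stack([(u-c['cx'])/f*d,(v-c['cy'])/f*d,d],-1)@M.T+c['xyz']
    np.save(f'{n}_P{t}.npy',P);cv2.imwrite(f'pics/{n}{t}.png',p[:,:,::-1])
    m=(P[...,0]>.45)&(P[...,0]<.68)&(P[...,1]>-.22)&(P[...,1]<.06)&(P[...,2]>.064)&(P[...,2]<.0725)
    _,l=cv2.connectedComponents(m.astype(np.uint8));i=np.argmax(np.bincount(l[m]));q=P[l==i]
    print(n,'cover',len(q),q.min(0).round(4),q.max(0).round(4),q.mean(0).round(4))
    T=(P[...,2]>.102)&(P[...,2]<.113)&(P[...,0]>.48)&(P[...,0]<.56)&(P[...,1]>-.16)&(P[...,1]<.0)
    q=P[T];print('post',np.median(q,0) if len(q) else 0,len(q))
    T=(P[...,2]>.083)&(P[...,2]<.095)&(P[...,0]>.5)&(P[...,0]<.56)&(P[...,1]>-.09)&(P[...,1]<.06)
    q=P[T];print('tab',np.median(q,0) if len(q) else 0,len(q))
E
python3 look.py a
```

```text
11.8667 [0.5327 0.0065 0.0728] [[-0.743, -0.031, 0.668], [-0.039, 0.999, 0.004], [-0.668, -0.023, -0.744]] tilt 41.940283451929005 [-0.317  0.803  2.307  2.808  0.702  1.551] [ 0.05 -0.4  -0.1 ] -0.003596218302635359
scene cover 661 [ 0.4932 -0.1509  0.064 ] [ 0.6077 -0.044   0.0725] [ 0.5432 -0.0951  0.0683]
post [ 0.52375879 -0.06432584  0.10749407] 35
tab [ 0.52844852 -0.06105748  0.08835351] 39
side cover 600 [ 0.4967 -0.1536  0.0641] [ 0.6089 -0.046   0.0725] [ 0.5426 -0.0977  0.0684]
post [ 0.52330485 -0.06696458  0.10690042] 33
tab [ 0.52405731 -0.0664526   0.08957806] 24
```

Emit:
play_rows(
  rows=[
    [[0,0,0],[0,-3,0],1],
    [[0,0,0],[0,-3,0],1],
    [[0,0,0],[0,-3,0],1],
    [[0,0,0],[0,-3,0],1],
    [[0,0,0],[0,-3,0],1],
    [[0,0,0],[0,-3,0],1],
    [[0,0,0],[0,-3,0],1],
    [[0,0,0],[0,-3,0],1],
    [[0,0,0],[0,-2,0],1],
    [[0,0,0],[0,-2,0],1],
    [[0,0,0],[0,0,0],1],
  ],
)

```text
t: 12.88
tcp_pos: [0.5333, -0.0213, 0.073]
tool_rot: [-0.019, 0.934, -0.005, 0.357]
force: [-0.2, 0.9, -0.7]
finger_gap: 0.002
gripper_force: 0.3
```

```bash
python3 look.py b; python3 st.py
```

```text
scene cover 648 [ 0.4956 -0.1782  0.064 ] [ 0.6071 -0.0711  0.0725] [ 0.5429 -0.1226  0.0684]
post [ 0.5249581  -0.09302957  0.1081087 ] 33
tab [ 0.54020651 -0.04073666  0.08766748] 26
side cover 613 [ 0.4965 -0.1802  0.0643] [ 0.6069 -0.0735  0.0724] [ 0.5419 -0.1248  0.0684]
post [ 0.52394058 -0.09419527  0.10761553] 31
tab [ 0.54805814 -0.04291896  0.08791853] 7
12.9833 [ 0.5338 -0.022   0.0733] [[-0.743, -0.029, 0.669], [-0.038, 0.999, 0.002], [-0.668, -0.024, -0.744]] tilt 41.958593013558826 [-0.397  0.8    2.303  2.724  0.697  1.559] [ 0.47 -0.13  0.36] -0.0016247231116505835
```

Emit:
play_rows(
  rows=[
    [[0,0,0],[0,-1,0],1],
    [[0,0,0],[0,-1,0],1],
    [[0,0,0],[0,-1,0],1],
    [[0,0,0],[0,-1,0],1],
    [[0,0,0],[0,-1,0],1],
    [[0,0,0],[0,0,0],1],
    [[0,0,0],[0,0,0],1],
  ],
)

```text
t: 13.57
tcp_pos: [0.5342, -0.0272, 0.0732]
tool_rot: [-0.018, 0.933, -0.006, 0.358]
force: [0.2, 0.9, 0.1]
finger_gap: -0.004
gripper_force: 0.0
```

```bash
python3 look.py c; python3 st.py
```

```text
scene cover 659 [ 0.4962 -0.1861  0.064 ] [ 0.6061 -0.0773  0.0725] [ 0.5435 -0.1288  0.0686]
post [ 0.52491544 -0.09936096  0.10761007] 35
tab [ 0.54182229 -0.04625381  0.08910471] 19
side cover 619 [ 0.4955 -0.1865  0.064 ] [ 0.6049 -0.079   0.0725] [ 0.5425 -0.1308  0.0683]
post [ 0.5244944  -0.1003218   0.10734047] 31
tab [ 0.54562968 -0.05022562  0.08944003] 8
13.6667 [ 0.5341 -0.027   0.0732] [[-0.743, -0.03, 0.669], [-0.038, 0.999, 0.002], [-0.668, -0.024, -0.744]] tilt 41.96546360375238 [-0.411  0.8    2.301  2.708  0.695  1.561] [0.4  0.43 0.32] 0.001312547556813783
```

Emit:
play_rows(
  rows=[
    [[0,0,0],[0,-1,0],1],
    [[0,0,0],[0,-1,0],1],
    [[0,0,0],[0,0,0],1],
    [[0,0,0],[0,0,0],1],
  ],
)

```text
t: 14.0
tcp_pos: [0.534, -0.0286, 0.0732]
tool_rot: [-0.018, 0.934, -0.006, 0.358]
force: [1.2, 1.1, 0.0]
finger_gap: 0.002
gripper_force: 0.4
```

```bash
python3 look.py d; python3 st.py
```

```text
scene cover 650 [ 0.4969 -0.1859  0.064 ] [ 0.6077 -0.0775  0.0725] [ 0.5433 -0.1292  0.0684]
post [ 0.52515182 -0.09995731  0.10819745] 30
tab [ 0.54283385 -0.04851339  0.09010499] 18
side cover 627 [ 0.4966 -0.1875  0.0641] [ 0.6067 -0.0803  0.0725] [ 0.5424 -0.1317  0.0683]
post [ 0.52483412 -0.10151885  0.10765291] 32
tab [ 0.54245658 -0.05035449  0.09091214] 9
14.1 [ 0.534  -0.0286  0.0732] [[-0.743, -0.03, 0.668], [-0.038, 0.999, 0.003], [-0.668, -0.024, -0.744]] tilt 41.942555660733795 [-0.416  0.8    2.301  2.702  0.695  1.562] [ 0.32 -0.15 -0.07] 0.000420345279000312
```

Emit:
play_rows(
  rows=[
    [[0,0,0],[0,5,0],1],
    [[0,0,0],[0,5,0],1],
    [[0,0,0],[-8,2,-9],0.4],
    [[0,0,0],[-8,0,-9],0.4],
    [[0,0,0],[-8,0,-9],0.4],
    [[0,0,0],[-8,0,-9],0.4],
    [[0,0,0],[-4,0,-4],0.4],
    [[0,0,0],[0,0,0],0.4],
  ],
)

```text
t: 14.77
tcp_pos: [0.534, -0.0149, 0.1281]
tool_rot: [-0.019, 0.933, -0.006, 0.359]
force: [0.7, -0.2, 0.2]
finger_gap: 0.6
gripper_force: 0.0
```

```bash
python3 look.py e; python3 st.py; python3 - <<'E'
from h import *
import pickle
c=get_calibration('wrist');p,d=snapshot('wrist');cv2.imwrite('pics/w3.png',p[:,:,::-1]);pickle.dump(c,open('w3.pkl','wb'))
E
```

```text
scene cover 662 [ 0.4964 -0.186   0.064 ] [ 0.6075 -0.0783  0.0725] [ 0.5429 -0.1297  0.0685]
post [ 0.52505707 -0.10022869  0.10759237] 32
tab [ 0.52922786 -0.04904202  0.08901641] 58
side cover 636 [ 0.4972 -0.1873  0.064 ] [ 0.6045 -0.0806  0.0724] [ 0.5423 -0.1314  0.0684]
post [ 0.52651283 -0.10294709  0.10764684] 24
tab [ 0.52903858 -0.05041108  0.08833109] 50
14.8667 [ 0.5336 -0.0151  0.1268] [[-0.743, -0.031, 0.668], [-0.039, 0.999, 0.003], [-0.668, -0.024, -0.744]] tilt 41.95130364147344 [-0.378  0.632  2.287  2.627  0.531  1.698] [ 0.48  0.07 -0.4 ] 0.6031855468122084
```

View pics/w3.png

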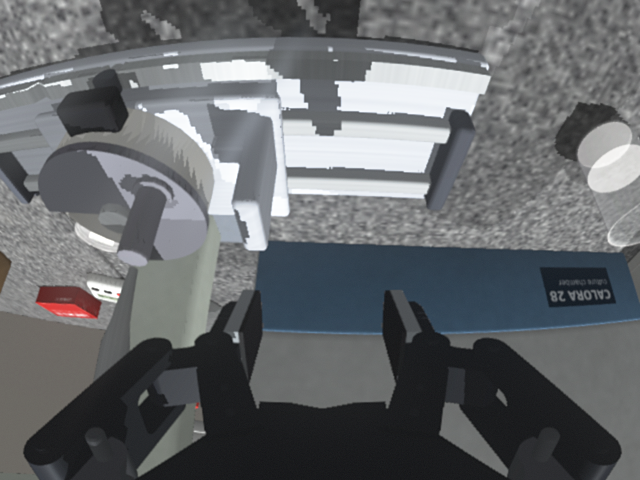

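The carrier stayed put after release. The tab top is about 85 mm from where it started, and the axis is near y -0.133 against the head centre at -0.1345. The post top is at (132,255) in this view, left of front.

```bash
python3 - <<'E'
from h import *
import kin,pickle
c=pickle.load(open('w3.pkl','rb'));print('post top wrist',wplane(c,132,256,.109).round(4),'hub?',wplane(c,115,214,.071).round(4))
s=sense();Rt=kin.TR(0,.6,42);z=Rt.as_matrix()[:,2];tgt=np.array([.531,-.101,.089]);pre=tgt-.06*z
plan(pre,Rt,1,None,'pre');plan(tgt,Rt,1,(pre,Rt),'tgt')
q=s['q']
for p in(pre,tgt,np.array([.521,-.135,.089])):q,e=kin.ik(p,Rt,q);print(p.round(3),q.round(2),e.round(4))
E
```

```text
post top wrist [ 0.5224 -0.0987  0.109 ] hub? [ 0.5456 -0.1325  0.071 ]
pre turn [ 0.16 -0.09  1.59] per row [ 0.16 -0.09  1.59] shift start axes [ 30.2 -84.6 -34.1] final axes [ 27.8 -85.5 -33.9]
tgt turn [0. 0. 0.] per row [0. 0. 0.] shift start axes [-0. -0. 60.] final axes [-0. -0. 60.]
[ 0.491 -0.101  0.134] [-0.69  0.62  2.35  2.31  0.61  1.75] 0.0
[ 0.531 -0.101  0.089] [-0.61  0.75  2.27  2.44  0.63  1.68] 0.0
[ 0.521 -0.135  0.089] [-0.71  0.74  2.27  2.32  0.64  1.7 ] 0.0
```

Emit:
play_rows(
  rows=[
    [[0,0,1.6],[14,0,-17],0.62],
    [[0,0,0],[14,0,-17],0.62],
    [[0,0,0],[0,-17,0],0.62],
    [[0,0,0],[0,-17,0],0.62],
    [[0,0,0],[0,-17,0],0.62],
    [[0,0,0],[0,-17,0],0.62],
    [[0,0,0],[0,-17,0],0.62],
    [[0,0,0],[0,0,0],0.62],
  ],
)

```text
t: 15.58
tcp_pos: [0.4919, -0.1048, 0.1331]
tool_rot: [-0.003, 0.934, -0.002, 0.358]
force: [-0.2, 0.1, -0.0]
finger_gap: 0.38
gripper_force: 0.0
```

```bash
python3 st.py; python3 - <<'E'
from h import *
import kin,pickle
c=get_calibration('wrist');p,d=snapshot('wrist');cv2.imwrite('pics/w4.png',p[:,:,::-1]);pickle.dump(c,open('w4.pkl','wb'))
plan(np.array([.531,-.101,.089]),kin.TR(0,.6,42),1)
E
```

```text
15.5833 [ 0.4919 -0.1048  0.1331] [[-0.743, -0.005, 0.669], [-0.007, 1.0, -0.001], [-0.669, -0.006, -0.743]] tilt 42.003341169657354 [-0.695  0.619  2.349  2.296  0.608  1.757] [-0.18  0.15 -0.02] 0.38027673322740185
 turn [ 0.03 -0.05 -0.13] per row [ 0.03 -0.05 -0.13] shift start axes [-0.1  2.1 59.3] final axes [-0.   2.1 59.3]
```

View pics/w4.png

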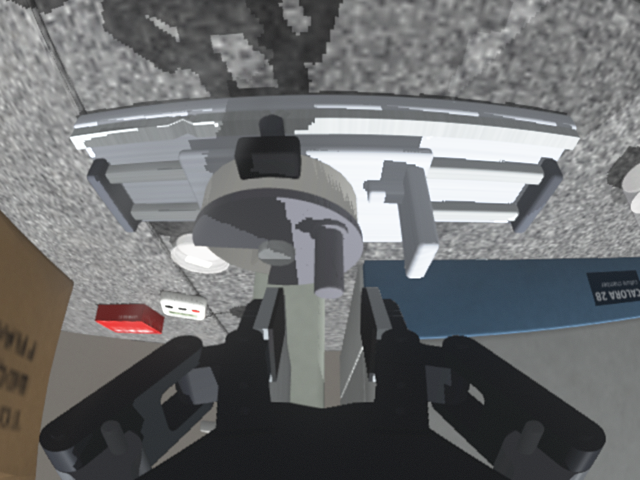

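The post top is at (330,290), between the fingers at (268,330) and (372,330). The black block is at (270,150). A strip mark at about (183,126) looks like the further notch, so I'll check that the block is 55 mm from it.

```bash
python3 - <<'E'
from h import *
import pickle
c=pickle.load(open('w4.pkl','rb'))
print('post',wplane(c,330,288,.109).round(4),'notch2',wplane(c,183,127,.022).round(4),'roller',wplane(c,272,128,.022).round(4),wplane(c,272,128,.03).round(4))
print('hub',wplane(c,275,252,.07).round(4))
b=[wplane(c,u,v,.045).round(4) for u,v in((240,140),(300,140))];print('block',b)
im=cv2.imread('pics/w4.png')[95:165,140:340];cv2.imwrite('pics/w4c.png',cv2.resize(im,(800,280),interpolation=cv2.INTER_CUBIC))
E
```

```text
post [ 0.5179 -0.1006  0.109 ] notch2 [ 0.4873 -0.1875  0.022 ] roller [ 0.4912 -0.134   0.022 ] [ 0.4842 -0.1325  0.03  ]
hub [ 0.5511 -0.1342  0.07  ]
block [array([ 0.4786, -0.1473,  0.045 ]), array([ 0.4794, -0.1163,  0.045 ])]
```

View pics/w4c.png

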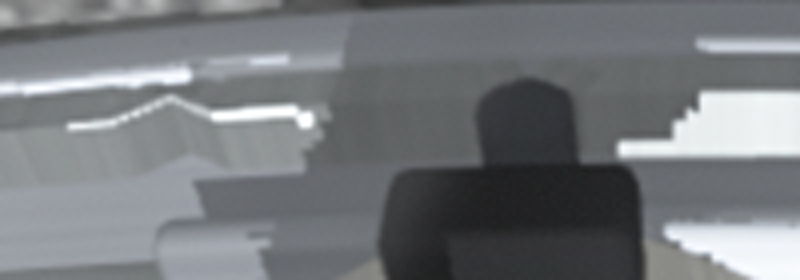

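Emit:
play_rows(
  rows=[
    [[0,0,0],[0,1,10],0.62],
    [[0,0,0],[0,1,10],0.62],
    [[0,0,0],[0,0,10],0.62],
    [[0,0,0],[0,0,10],0.62],
    [[0,0,0],[0,0,10],0.62],
    [[0,0,0],[0,0,9],0.62],
    [[0,0,0],[0,0,0],0.77],
    [[0,0,0],[0,0,0],0.77],
    [[0,0,0],[0,0,0],0.77],
  ],
)

```text
t: 16.38
tcp_pos: [0.5304, -0.0992, 0.0898]
tool_rot: [-0.005, 0.934, -0.001, 0.358]
force: [-0.3, -2.2, -1.1]
finger_gap: 0.226
gripper_force: 0.7
```

```bash
python3 st.py; python3 - <<'E'
from h import *
A=np.array([.5525,-.1335])
for th in(.85,.6,.4,.2,0):
    p=A+.04*np.array([-np.cos(th),np.sin(th)]);print(th,p.round(4))
E
```

```text
16.3833 [ 0.5304 -0.0992  0.0898] [[-0.744, -0.009, 0.668], [-0.01, 1.0, 0.002], [-0.668, -0.005, -0.744]] tilt 41.940790535915184 [-0.609  0.742  2.272  2.433  0.631  1.687] [-0.28 -2.16 -1.12] 0.22643801392273413
0.85 [ 0.5261 -0.1034]
0.6 [ 0.5195 -0.1109]
0.4 [ 0.5157 -0.1179]
0.2 [ 0.5133 -0.1256]
0 [ 0.5125 -0.1335]
```

The crop shows the roller at (525,120) standing 54 mm from the further notch's V at (170,97). The carrier is docked in the wanted station, with no overrun. Now I'll turn the cover.

Emit:
play_rows(
  rows=[
    [[0,0,0],[1.7,-5.2,-1.5],0.77],
    [[0,0,0],[1.7,-5.2,-1.5],0.77],
    [[0,0,0],[1.1,-3.5,-1],0.77],
    [[0,0,0],[1.1,-3.5,-1],0.77],
    [[0,0,0],[0.7,-3.9,-0.7],0.77],
    [[0,0,0],[0.7,-3.9,-0.7],0.77],
    [[0,0,0],[0.2,-3.4,-0.2],0.77],
    [[0,0,0],[0.2,-3.4,-0.2],0.77],
    [[0,0,0],[0,0,0],0.77],
    [[0,0,0],[0,0,0],0.77],
  ],
)

```text
t: 17.22
tcp_pos: [0.5212, -0.1323, 0.0905]
tool_rot: [-0.005, 0.933, -0.001, 0.359]
force: [0.1, 0.6, 0.2]
finger_gap: 0.233
gripper_force: 0.0
```

```bash
python3 st.py; python3 look.py f;python3 - <<'E'
from h import *
import pickle
c=get_calibration('wrist');p,d=snapshot('wrist');cv2.imwrite('pics/w5.png',p[:,:,::-1]);pickle.dump(c,open('w5.pkl','wb'))
cv2.imwrite('pics/w5c.png',cv2.resize(p[60:360,160:460,::-1],(600,600),interpolation=cv2.INTER_CUBIC))
E
```

```text
17.2167 [ 0.5212 -0.1323  0.0905] [[-0.743, -0.008, 0.67], [-0.01, 1.0, 0.001], [-0.67, -0.006, -0.743]] tilt 42.03930118025655 [-0.703  0.74   2.268  2.324  0.637  1.708] [0.05 0.56 0.2 ] 0.23339023468220005
scene cover 158 [ 0.5209 -0.1862  0.0642] [ 0.589  -0.1377  0.0724] [ 0.5582 -0.1688  0.0686]
post [ 0.51573973 -0.15436316  0.10845795] 1
tab 0 0
side cover 55 [ 0.6516 -0.0693  0.0641] [0.6752 0.0028 0.0725] [ 0.657  -0.0357  0.0685]
post 0 0
tab 0 0
```

View pics/w5c.png

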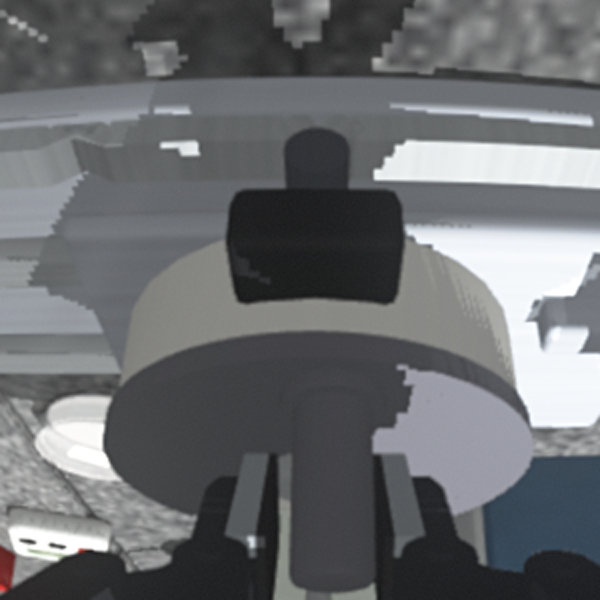

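The post, with its foot at crop (335,395) and top at (333,580), is a few mm left of the block and roller line at (317,160). The cover is nearly aligned.

```bash
python3 - <<'E'
from h import *
import pickle
c=pickle.load(open('w5.pkl','rb'));f=lambda x,y,z:wplane(c,160+x/2,60+y/2,z).round(4)
print('post foot',f(335,390,.073),'post mid',f(333,490,.095),'posttop',f(333,578,.109),'roller',f(317,130,.022),f(317,130,.036),'block',f(315,192,.05), 'coverL/R',f(104,435,.069),f(534,435,.069))
E
```

```text
post foot [ 0.5012 -0.13    0.073 ] post mid [ 0.4969 -0.1305  0.095 ] posttop [ 0.5032 -0.1303  0.109 ] roller [ 0.4814 -0.134   0.022 ] [ 0.4692 -0.1338  0.036 ] block [ 0.4715 -0.134   0.05  ] coverL/R [ 0.5318 -0.1836  0.069 ] [ 0.5298 -0.0829  0.069 ]
```

Emit:
play_rows(
  rows=[
    [[0,0,0],[0,-1.2,0],0.77],
    [[0,0,0],[0,-1.2,0],0.77],
    [[0,0,0],[0,-1,0],0.77],
    [[0,0,0],[0,0,0],0.77],
    [[0,0,0],[0,0,0],0.77],
  ],
)

```text
t: 17.78
tcp_pos: [0.5206, -0.1345, 0.0901]
tool_rot: [-0.005, 0.934, -0.001, 0.358]
force: [-1.1, 1.1, 0.5]
finger_gap: 0.23
gripper_force: 0.3
```

```bash
python3 st.py; python3 - <<'E'
from h import *
import pickle
c=get_calibration('wrist');p,d=snapshot('wrist');pickle.dump(c,open('w6.pkl','wb'))
cv2.imwrite('pics/w6c.png',cv2.resize(p[60:360,160:460,::-1],(600,600),interpolation=cv2.INTER_CUBIC))
# post: dark columns between pads, row profile through the post (crop y 490 -> 305) and roller (row 132)
for r in(262,285,305,320,132,165,175):print(r,p[r,280:380].mean(1).astype(int).tolist())
E
```

```text
17.7833 [ 0.5206 -0.1345  0.0901] [[-0.744, -0.009, 0.668], [-0.01, 1.0, 0.003], [-0.668, -0.005, -0.744]] tilt 41.935999976344654 [-0.71   0.74   2.265  2.311  0.634  1.714] [-1.06  1.11  0.52] 0.23032303304135704
262 [66, 66, 65, 65, 64, 64, 64, 65, 64, 64, 66, 65, 64, 64, 64, 64, 65, 64, 64, 65, 62, 62, 64, 65, 64, 65, 64, 65, 64, 65, 64, 63, 67, 66, 65, 65, 66, 66, 68, 68, 68, 67, 68, 67, 68, 68, 67, 69, 69, 69, 70, 68, 68, 67, 68, 68, 68, 69, 69, 67, 66, 69, 66, 65, 66, 67, 66, 66, 66, 67, 69, 67, 65, 64, 64, 67, 68, 68, 66, 67, 72, 82, 83, 81, 82, 96, 140, 159, 160, 158, 159, 157, 157, 158, 159, 158, 159, 158, 159, 158]
285 [64, 64, 66, 66, 66, 64, 66, 66, 64, 65, 64, 64, 65, 65, 62, 62, 62, 64, 64, 64, 64, 64, 64, 65, 65, 63, 63, 62, 61, 63, 63, 65, 65, 66, 66, 65, 66, 68, 68, 67, 68, 67, 67, 69, 68, 67, 69, 69, 68, 68, 69, 69, 67, 67, 68, 69, 68, 67, 68, 68, 67, 68, 66, 67, 64, 62, 73, 115, 152, 157, 156, 157, 154, 155, 156, 155, 156, 156, 155, 156, 156, 156, 157, 156, 159, 157, 157, 157, 157, 156, 156, 158, 159, 159, 158, 157, 158, 158, 159, 158]
305 [91, 90, 91, 88, 89, 88,
[... 1361 characters left out ...]
33, 32, 32, 33, 34, 33, 30, 32, 33, 33, 32, 32, 32, 31, 31, 33, 32, 32, 33, 32, 33, 33, 33, 35, 34, 35, 34, 34, 35, 36, 37, 35, 36, 36, 36, 36, 37, 38, 39, 36, 37, 39, 39, 39, 38, 40, 40, 40, 41, 40, 41, 41, 42, 40, 53, 81, 104, 107, 106, 106, 106, 107, 106, 107, 108, 108, 107, 108]
175 [69, 35, 28, 33, 33, 30, 33, 31, 31, 31, 32, 32, 31, 32, 31, 30, 32, 33, 30, 31, 30, 31, 31, 32, 31, 30, 31, 31, 31, 32, 33, 32, 33, 30, 31, 31, 33, 30, 30, 33, 30, 30, 33, 32, 30, 34, 31, 31, 33, 33, 33, 33, 35, 33, 32, 33, 35, 33, 35, 33, 35, 33, 36, 37, 35, 36, 33, 35, 36, 37, 37, 37, 40, 39, 39, 40, 37, 39, 41, 41, 40, 41, 40, 40, 44, 40, 40, 77, 147, 189, 195, 195, 194, 192, 192, 191, 192, 190, 189, 190]
```

```bash
python3 - <<'E'
from h import *
import pickle
c=pickle.load(open('w6.pkl','rb'))
# line-of-sight: y at post x (front surface at x~.505, z ~.09), block front x~.475,z .05 ; roller
def atx(u,v,x): d=wray(c,u,v);return (c['xyz']+d*(x-c['xyz'][0])/d[0]).round(4)
print('post',atx(326.8,305,.508),atx(327,320,.508),'block',wplane(c,324,165,.05).round(4),'roller',wplane(c,324,132,.03).round(4))
E
```

```text
post [ 0.508  -0.1326  0.0901] [ 0.508  -0.1326  0.0961] block [ 0.4751 -0.1342  0.05  ] roller [ 0.4771 -0.1342  0.03  ]
```

Emit:
play_rows(
  rows=[
    [[0,0,0],[0,-1.4,0],0.77],
    [[0,0,0],[0,0,0],0.77],
    [[0,0,0],[0,0,0],0.77],
  ],
)

```text
t: 18.08
tcp_pos: [0.5205, -0.136, 0.0901]
tool_rot: [-0.005, 0.934, -0.001, 0.358]
force: [-1.5, 0.5, 0.1]
finger_gap: 0.233
gripper_force: 0.3
```

```bash
cat > m.py <<'E'
from h import *
c=get_calibration('wrist');p,d=snapshot('wrist');g=p.mean(2);s=sense()
print(s['tcp_pos'].round(4),s['force'].round(1))
def atx(u,v,x): d=wray(c,u,v);return (c['xyz']+d*(x-c['xyz'][0])/d[0]).round(4)
for r in(305,320):
    row=g[r,280:380];m=np.where((row>57)&(row<73))[0];m=m[(m>20)&(m<72)];print('post',280+(m.min()+m.max())/2,atx(280+(m.min()+m.max())/2,r,.508))
m=np.where(g[132,290:350]<70)[0];u=290+(m.min()+m.max())/2;print('roller',u,wplane(c,u,132,.03).round(4))
E
python3 m.py
```

```text
[ 0.5206 -0.1359  0.0901] [ 0.   1.3 -0.1]
post 323.5 [ 0.508  -0.1353  0.0901]
post 327.0 [ 0.508  -0.134   0.0961]
roller 327.0 [ 0.477  -0.1344  0.03  ]
```

Emit:
play_rows(
  rows=[
    [[0,0,0],[0,1.5,0],0.62],
    [[0,0,0],[0,0,0],0.62],
    [[0,0,0],[0,0,0],0.62],
    [[0,0,0],[0,0,-10],0.62],
    [[0,0,0],[0,0,-15],0.62],
    [[0,0,0],[0,0,-15],0.62],
    [[0,0,0],[0,0,-15],0.62],
    [[0,0,0],[0,0,-15],0.62],
    [[0,0,0],[0,0,-10],0.62],
    [[0,0,0],[0,0,0],0.62],
  ],
)

```text
t: 18.97
tcp_pos: [0.4658, -0.1343, 0.1511]
tool_rot: [-0.005, 0.934, -0.001, 0.358]
force: [0.3, 0.6, -0.9]
finger_gap: 0.38
gripper_force: 0.0
```

```bash
python3 st.py; python3 - <<'E'
from h import *
import pickle
c=get_calibration('wrist');p,d=snapshot('wrist');pickle.dump(c,open('w7.pkl','wb'));np.save('w7.npy',p)
cv2.imwrite('pics/w7c.png',cv2.resize(p[80:320,160:480,::-1],(800,600),interpolation=cv2.INTER_CUBIC))
E
```

```text
18.9667 [ 0.4658 -0.1343  0.1511] [[-0.744, -0.008, 0.669], [-0.01, 1.0, 0.001], [-0.669, -0.006, -0.744]] tilt 41.96463327345032 [-0.832  0.559  2.369  2.088  0.606  1.841] [ 0.32  0.6  -0.86] 0.38014454075196613
```

View pics/w7c.png

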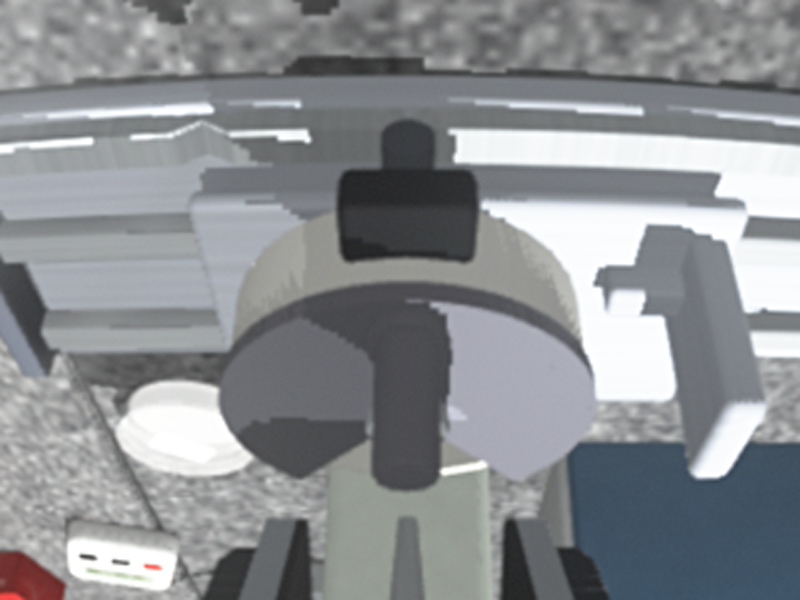

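The opening's corners at crop (302,477) and (520,477) lie evenly about the post (407), the nozzle (407) and the roller (408). A quick numeric check:

```bash
python3 - <<'E'
from h import *
import pickle
c=pickle.load(open('w7.pkl','rb'));f=lambda x,y,z:wplane(c,160+x*.4,80+y*.4,z)
a,b=f(302,476,.069),f(520,477,.069);print('corners',a.round(4),b.round(4),'dist',np.linalg.norm(a-b),'chord angle',np.arctan2(a[0]-b[0],b[1]-a[1]))
print('roller',f(408,125,.03).round(4),'notch2',f(203,125,.022).round(4),'post',f(407,484,.109).round(4))
E
```

```text
corners [ 0.5888 -0.1665  0.069 ] [ 0.5883 -0.0964  0.069 ] dist 0.07015959227277989 chord angle 0.006704746010759696
roller [ 0.4757 -0.1338  0.03  ] notch2 [ 0.4821 -0.187   0.022 ] post [ 0.5122 -0.1334  0.109 ]
```

```bash
python3 -c "
from station import *
print(sign_off())"
```

```text
the job is handed in; nothing more can be done
None
```

The carrier is docked at the first station, with the cover on and its opening lined up under the nozzle to within about 0.02 rad; I touched nothing else on the bench and handed the job in at about 19 s.

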